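Refit the kitchen radio's tuning knob and hold it in for the station scan

ROBOT

A 7-joint arm with a two-finger parallel gripper is mounted at the origin on a cart in front of the work surface, level with it; the furniture and walls round the work are solid. World frame = base frame: x ahead of the robot, y to its left, z up, the work surface at z = 0. Lengths are in m, angles in rad, forces in N, time in s.
With the tool pointing down it reaches from about 0.425 to 0.95 m from the base axis. Payload 4.7 kg.
Tool frame: the origin (TCP) lies between the finger pads; the fingertips stand 25 mm ahead of it and the grasp point (between the pads) lies 6 mm ahead of it; z points along the fingers, y is the line along which they close (so a half turn about z gives the same grasp; the last joint's range is limited). The gripper opens to 85 mm and grips with 20 to 120 N. Pads are 22 mm wide; open, the fingers measure 114 mm over their backs; the gripper's body (76 mm by 85 mm) begins 54 mm behind the grasp point. The pads swing forward as they close: fully open they stand 13 mm farther back than shut.
Start: joints at [-1.226, 0.469, -0.049, 1.532, 0.024, 1.141, -0.082], TCP at [0.246, 0.628, 0.256] pointing down, gripper open.
Joint ranges: [-2.59, 2.59], [-0.33, 1.99], [-1.39, 1.29], [0.1, 2.45], [-1.04, 4.18], [0.21, 1.99], [-2.66, 2.66]. Speed limits (rad/s): [2.57, 2.57, 3.14, 3.14, 3.14, 3.14, 3.14].

INTERFACE

Orientations are given as a 3x3 rotation matrix whose columns are the frame's x, y, z axes.
In Python, from rig import * gives the robot as it stands. Calls block until the motion is done:
- movep(position, orientation): joint-space move of the TCP to a pose.
- move_l(position, attitude=None, feed=0.15, until_force=None): straight line of the TCP; attitude=None keeps the orientation; feed is the mean speed in m/s. With until_force (N) it stops when the force on the tool has changed by that much, and returns True; else False.
- move_joints(angles): joint-space move.
- command_gripper(opening, newtons=None): finger opening in m; newtons is the grip in N (None keeps the last); returns when the fingers have stopped.
- sleep(seconds).
- inverse_kinematics(position, orientation): joint angles nearest the present ones, or None.
- sense(): the state.
- camera(name): name is "scene" or "top" or "wrist"; returns (picture, depth): 384x512x3 uint8, red, green, blue; 384x512 float32, m along the optical axis (not along the pixel's ray), 0 where there is no reading.
- camera_params(name): a dict with "K" (3x3 intrinsics, pixels), "position" and "rotation" of the camera in the world; the wrist camera has in their place "tool_from_camera" (4x4, takes a point from camera to tool coordinates, whose origin is the TCP and whose axes are the flange's). Camera axes: x right, y down, z forward; pixel columns grow to the right and rows downward; lengths in m; the calibration is good to about 2 mm. A picture is of the moment at which its call begins: read the wrist's pose just before it. camera_params takes no time and is no camera call.
A pose or a line that the arm cannot do raises Unreachable and nothing moves.
- finish_job(): hands the job in; it is judged then, once.
The state is a dict: "time_s": time; "joint_pos": joint angles; "qd": joint speeds; "joint_efforts": joint torques, N m; "position": TCP position; "tcp_rot": TCP orientation; "wrist_force": force on the tool from outside, world axes, zero at the start; "ft_torque": the same for the moment, N m; "finger_gap": finger opening in m; "gripper_force": force on a finger pad.
Only numpy, scipy, OpenCV 4.12 (cv2) and the standard library are available. Lean on these libraries where they do the work, as an engineer would, in place of code of your own. Each camera call takes 0.05 s, during which the arm holds its last target. There are 200 camera calls.

TASK

The tuning knob has come off the kitchen radio and must be refitted to run the station scan. First slide the volume fader on top of the radio down to the long half-way mark so that the scan does not blare; then pick up the loose knob, turn it until its flat-sided bore matches the flat on the D-shaped spindle, and push it fully home. Keep it pressed right down against the spring and finish while you are still holding it down, not letting go, with the fader still at the half-way mark and the other things left standing where they are.

Things in the scene. Friction and masses are not known exactly. Their poses are not given: they have to be found in the camera images.
- radio: Fixed table radio, wooden case, 110 (x) x 260 (y) x 85 mm high. Origin: centre of underside; its front grille looks to its -x, +y is the end on the robot's left, z up. Flat black top panel at 85 mm. On it: bare spindle (x -8, y 80), volume fader (x -12, y 20 to -50), a fitted 29 mm tone knob 16 mm high (x -6, y -103), folded aerial along the back (x 46, 9 mm high).
- fader (a joint): Volume fader, m: 0 at the left end of its slot (quiet, radio's +y), 0.070 at the right end (loud); the cap moves along the radio's -y as it grows. The long half-way mark is at 0.035; short marks are 7 mm apart. It starts on the loud side. Sliding takes about 1.5 N; it stays where it is left.
- fader_top (a point): Centre of the top of the fader cap, 15.5 mm above the panel. The aluminium cap is 22 (radio's x) x 12 (radio's y, the sliding direction) x 14 mm high and begins 1.5 mm above the panel. Axes as the radio's.
- half_mark (a point): Point on the panel in the middle of the fader's slot, at the long half-way mark (a white line 1.6 mm wide on both sides of the slot, longer than its neighbours). The cap's centre must stand over it. Axes as the radio's.
- spindle_tip (a point): Centre of the top of the upright steel spindle, 20 mm above the panel when not pressed. The spindle is a D: 14 mm across, with a flat 1.2 mm from its axis; square-edged top. z is up, x points from the axis squarely out of the flat. The spindle can turn (stiff: 0.15 N m of friction) and starts at a different angle each time.
- spindle_push (a joint): How far the spindle is pushed down, m: 0 up, 0.0035 fully pressed (stop). A spring pushes it up: 1.4 N at the start, 6.3 N fully pressed. It comes up again when let go.
- knob: Loose metal tuning knob, 40 mm wide, 24 mm high, 130 g, lying bore down. Origin: centre of underside; z up; x from the axis along the pointer line on top. Blind D bore below, 15.5 mm across, 15 mm deep, mouth chamfered 0.8 mm, flat 1.95 mm from the axis on the pointer side. Fits only with pointer and spindle flat facing alike (0.15 rad); home, underside is 5 mm above the panel, pressed 1.5 mm.
- knob_flat (a point): Point on the middle of the bore's flat: 1.95 mm from the knob's axis towards the pointer, 7.5 mm above its underside; axes as the knob's.
- salt_shaker: Glass salt shaker, 44 mm wide, 90 mm high, standing near the knob. Origin: centre of its foot, z up. Leave it.
- tumbler: Upturned glass tumbler, 73 mm wide, 88 mm high, beside the radio's left end. Origin: centre of its foot. Leave it.
- mug: Upturned mug, 90 x 102 x 92 mm, behind the radio. Origin: centre of its underside. Leave it.
- coffee_jar: Coffee jar with a screw lid, 89 mm wide, 137 mm high, behind the radio. Origin: centre of its foot. Leave it.
- pepper_mill: Wooden pepper mill, 58 mm wide, 170 mm high, behind the radio's right end. Origin: centre of its foot. Leave it.
- spice_jar: Spice jar, 46 mm wide, 106 mm high, behind the pepper mill. Origin: centre of its foot. Leave it.
- peeler: Peeler, 170 x 25 x 18 mm, lying on the chopping board at the left. Origin: centre of its underside. Leave it.

How it is judged:
On the way, in this order (a step that is already met when the one before it is completed fails the run):
1. the volume fader stands at the long half-way mark, before the knob is fitted (value of joint fader between 0.031 and 0.039 m), for 0.3 s.
2. the knob is fully home on the spindle, flat to flat (z of knob in the frame of spindle_tip below -0.0135 m and horizontal distance between knob and spindle_tip below 0.003 m and angle between the x axis of knob and the x axis of spindle_tip, either way round below 0.35 rad and angle between the z axis of knob and the z axis of spindle_tip, either way round below 0.12 rad and x of knob_flat in the frame of spindle_tip above 0 m), for 0.2 s.
At the end, for the whole second after the job is handed in: Fader within 4 mm of the half-way mark (0.031 to 0.039); knob fully home on the spindle (underside at least 13.5 mm below the tip, axes within 3 mm and 0.12 rad, flat to flat); spindle pressed at least 2.5 of its 3.5 mm, with the fingers on the knob (over 2 N), all through the last second (all of step 1 and all of step 2 and value of joint spindle_push above 0.0025 m and contact force between the fingers and knob above 2 N); the arm keeps its last pose, push and grip.
It fails at once if one of the other things is shoved more than 30 mm (distance of any of salt_shaker, tumbler, mug, coffee_jar, pepper_mill, spice_jar, peeler from where it was at the start of the episode above 0.03 m).
It fails at once if a standing thing is knocked over (angle between any of salt_shaker, tumbler, mug, coffee_jar, pepper_mill, spice_jar's own z axis and vertical above 0.5 rad).
It also fails if it takes over 51 s, if anything falls off the work surface, if the arm or the gripper's body presses on something with over 40 N, if the wrist force passes 120 N, or if a joint passes its speed limit or range.

## Working session

There is one attempt and no reset: what is moved stays moved. The work goes in short steps, each a Python script; the robot and the scene stay as the last script left them, time stands still between calls to the robot, and variables do not carry over. Pictures are saved under pics/ and viewed, at most 10 in all, crops included, and the job is handed in when it is done.

```bash
ls; mkdir -p pics; python3 - <<'E'
from rig import *
import cv2,numpy as np
s=sense();print(s['time_s'],s['position'],s['tcp_rot'])
for n in("top","scene"):
    p,d=camera(n);cv2.imwrite(f"pics/{n}0.png",p[:,:,::-1]);np.savez(f"{n}0.npz",p=p,d=d)
    c=camera_params(n);print(n,c)
print(camera_params("wrist"))
E
```

```text
pics
0.0 [0.24623649 0.62790906 0.25525058] [[-9.30983485e-01  3.65060672e-01 -6.75184995e-04]
 [ 3.65061293e-01  9.30981636e-01 -1.85645713e-03]
 [-4.91346569e-05 -1.97481484e-03 -9.99998049e-01]]
top {'K': array([[450.96167774,   0.        , 259.48514668],
       [  0.        , 450.96167774, 186.28087603],
       [  0.        ,   0.        ,   1.        ]]), 'position': array([0.42930765, 0.23138993, 1.22370111]), 'rotation': array([[-0.01646457, -0.99131651,  0.13046258],
       [-0.99852752,  0.02304723,  0.04910818],
       [-0.05168855, -0.12946193, -0.99023629]])}
scene {'K': array([[427.22257419,   0.        , 250.28288479],
       [  0.        , 427.22257419, 197.61154962],
       [  0.        ,   0.        ,   1.        ]]), 'position': array([-0.001568  ,  1.17169757,  0.8865381 ]), 'rotation': array([[-0.85114003, -0.30531514,  0.42701676],
       [-0.52458004,  0.52476823, -0.67039846],
       [-0.01940203, -0.79460743, -0.60681347]])}
{'K': array([[269.43099486,   0.        , 256.66690985],
       [  0.        , 269.43099486, 192.6567592 ],
       [  0.        ,   0.        ,   1.        ]]), 'tool_from_camera': array([[ 3.21580274e-05, -9.56627114e-01, -2.91315232e-01,
         7.34160486e-02],
       [ 9.99999733e-01, -1.81749092e-04,  7.07220581e-04,
         2.46971845e-04],
       [-7.29492662e-04, -2.91315177e-01,  9.56626853e-01,
        -1.17225440e-01],
       [ 0.00000000e+00,  0.00000000e+00,  0.00000000e+00,
         1.00000000e+00]])}
```

View pics/top0.png

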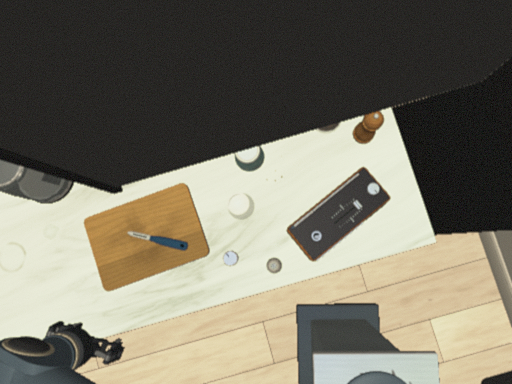

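View pics/scene0.png

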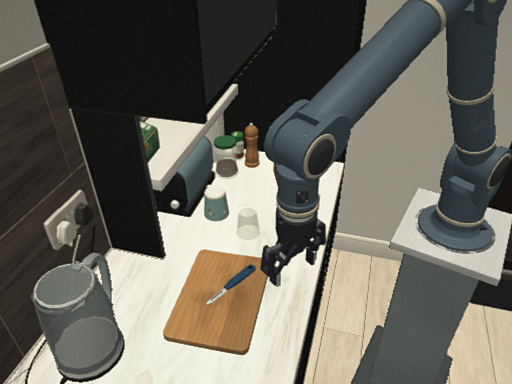

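Top view: the radio's centre is about (338,214), the spindle (316,236), the fader cap (357,205), and the tone knob (373,188). The loose knob is at (274,265), the shaker (231,258) and the tumbler (240,206). The scene view shows the cupboard over the back of the worktop.

```bash
cat > h.py <<'E'
from rig import *
import numpy as np,cv2
def pose(name,s=None):
    c=camera_params(name)
    if name!="wrist": return c["K"],c["position"],c["rotation"]
    T=c["tool_from_camera"];R=np.array(s["tcp_rot"])
    return c["K"],np.array(s["position"])+R@T[:3,3],R@T[:3,:3]
def ray(P,uv,z):
    K,p,R=P;d=R@np.linalg.inv(K)@np.array([uv[0],uv[1],1.])
    return p+d*(z-p[2])/d[2]
def proj(P,X):
    K,p,R=P;q=K@(R.T@(np.array(X)-p));return q[:2]/q[2]
def down(a): # tool y (closing line) at world angle a, z down
    y=np.array([np.cos(a),np.sin(a),0]);z=np.array([0,0,-1.]);return np.c_[np.cross(y,z),y,z]
def snap(name,f):
    s=sense();p,d=camera(name);cv2.imwrite(f"pics/{f}.png",p[:,:,::-1]);np.savez(f+".npz",p=p,d=d,pos=s["position"],R=s["tcp_rot"]);return s,p,d
E
python3 - <<'E'
from h import *
P=pose("top")
for n,uv,z in[("spindle",(316,236),.105),("fader",(357,205),.1),("tone",(373,188),.101),("knob",(274,265),.024),("salt",(231,258),.09),("tumbler",(240,206),.088),("mug",(249,158),.09),("pepper",(373,120),.17)]+[("c",c,.085) for c in((288,229),(313,261),(390,195),(364,168))]:print(n,ray(P,uv,z).round(3))
d=np.load("top0.npz")["d"]
K,p,R=P
for uv in((60,60),(250,100),(450,40),(380,60)):
    print(uv,d[uv[1],uv[0]],(p+R@np.linalg.inv(K)@np.array([*uv,1])*d[uv[1],uv[0]]).round(2))
E
```

```text
spindle [0.45  0.15  0.105]
fader [0.525 0.046 0.1  ]
tone [0.566 0.005 0.101]
knob [0.378 0.256 0.024]
salt [0.4   0.362 0.09 ]
tumbler [0.53  0.338 0.088]
mug [0.652 0.313 0.09 ]
pepper [0.721 0.011 0.17 ]
c [0.47  0.218 0.085]
c [0.389 0.158 0.085]
c [ 0.55  -0.039  0.085]
c [0.62  0.022 0.085]
(60, 60) 0.3151893 [0.56 0.38 0.93]
(250, 100) 0.5115391 [0.59 0.26 0.73]
(450, 40) 0.504674 [0.65 0.04 0.73]
(380, 60) 0.50302404 [0.63 0.12 0.74]
```

```bash
python3 - <<'E'
from h import *
a=np.radians(-51.3)
for p,al,f in(((.378,.256,.24),np.radians(34),"wk"),((.49,.095,.28),a,"wr")):
    q=inverse_kinematics(p,down(al));print(np.round(q,2))
    movep(p,down(al));s,_,_=snap("wrist",f);print(s["time_s"],s["position"],s["wrist_force"])
E
python3 -c "
import cv2,numpy as np
a=cv2.imread('pics/wk.png');b=cv2.imread('pics/wr.png')
cv2.imwrite('pics/both.png',cv2.resize(np.vstack([a[60:340],b[60:360]]),None,fx=1.03,fy=1.03))"
```

```text
[-0.88  0.12  0.21  2.06 -0.03  0.96 -0.06]
1.5667 [0.37799457 0.25758629 0.24021711] [ 0.24513495  0.72252935 -0.71514881]
[-0.72  0.16  0.51  1.93 -0.09  1.07 -1.07]
2.575 [0.48964189 0.09646334 0.27960718] [ 0.46511     0.75522067 -1.0797505 ]
```

View pics/both.png

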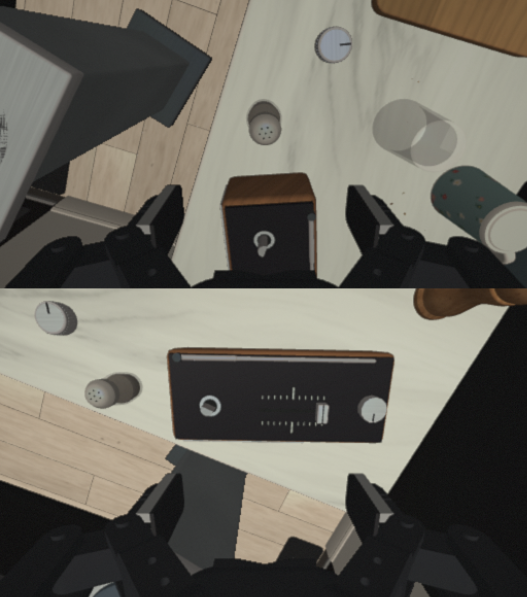

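The wrist views swap my labels. The white disc with a pointer, at (333,45) in the upper crop, is the knob, and the grey thing with holes is the shaker. The lower crop shows the fader cap at (322,413), the half-way marks at about x=293, the spindle at (210,406) and the tone knob at (373,409). Next I'll take closer shots.

```bash
python3 - <<'E'
from h import *
P=pose("top");k=ray(P,(231,258),.024);print("knob",k,"salt",ray(P,(274,265),.09))
a=np.radians(-51.3);r=[]
for p,al,f in(((.505,.075,.16),a,"cf"),((.45,.15,.16),a,"cs"),((k[0],k[1],.12),np.radians(34),"ck")):
    movep((p[0],p[1],.24),down(al));movep(p,down(al));s,im,_=snap("wrist",f);print(s["time_s"],s["position"])
    W=pose("wrist",s);print(proj(W,[p[0],p[1],.1 if f!="ck" else .024]))
    r.append(im[60:300,130:390,::-1] if f!="ck" else im[60:300,130:390,::-1])
cv2.imwrite("pics/c3.png",np.hstack(r))
movep((k[0],k[1],.24),down(np.radians(34)))
E
```

```text
knob [0.39816801 0.36932745 0.024     ] salt [0.38113235 0.25484871 0.09      ]
3.35 [0.50534887 0.0759247  0.1608226 ]
[256.63450953 221.68662628]
4.375 [0.45039614 0.14848719 0.15954742]
[253.84348804 220.22860234]
5.925 [0.39930081 0.36862071 0.1204169 ]
[255.00725858 201.18965318]
```

View pics/c3.png

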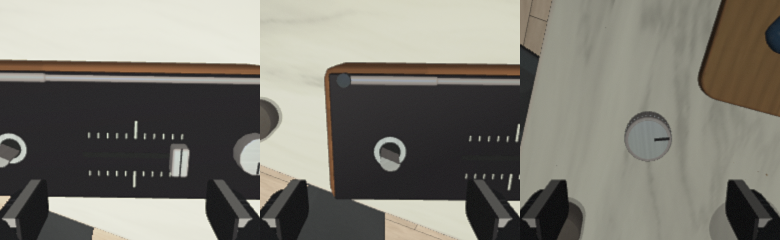

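```bash
python3 - <<'E'
import cv2,numpy as np
r=[]
for f,(u,v) in(("cf",(285,218)),("cs",(259,213)),("ck",(258,195))):
    h,w=(46,40) if f=="cf" else (28,30)
    im=np.load(f+".npz")["p"][v-h:v+h,u-w:u+w,::-1]
    r.append(cv2.resize(im,None,fx=500/(2*h) if 0 else 480/(2*h),fy=480/(2*h),interpolation=cv2.INTER_CUBIC)[:, :])
r=[cv2.resize(x,(260,int(x.shape[0]*260/x.shape[1]))) if 0 else x for x in r]
o=np.hstack([cv2.resize(x,None,fx=.6,fy=.6) for x in r]);print(o.shape,[x.shape for x in r])
cv2.imwrite("pics/z3.png",o)
E
```

```text
(288, 866, 3) [(480, 417, 3), (480, 514, 3), (480, 514, 3)]
```

View pics/z3.png

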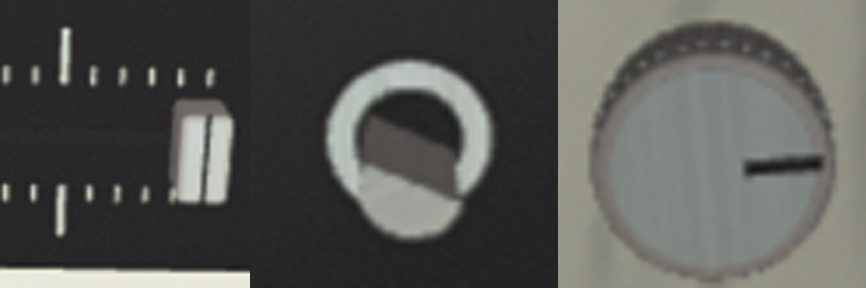

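The enlargement shows three things. The fader cap's top is centred at (206,159), with the long marks at (65,55) and (61,211). The spindle's flat edge runs (358,163)–(460,199) and faces up-right. The knob's top centre is about (716,166), with its pointer heading to (822,163).

```bash
cat > meas.py <<'E'
from h import *
def W(f):
    z=np.load(f+".npz");return pose("wrist",dict(position=z["pos"],tcp_rot=z["R"]))
def R(f,X,Y,z):
    u0,v0,w,h,s,x0={"cf":(285,218,40,46,3.13,0),"cs":(259,213,30,28,5.143,250),"ck":(258,195,30,28,5.143,558.5)}[f]
    return ray(W(f),(u0-w+(X-x0)/s-.4,v0-h+Y/s-.4),z)
m1,m2=R("cf",65,55,.085),R("cf",61,211,.085);half=(m1+m2)/2
cap=R("cf",206,159,.1005)
a,b=R("cs",358,163,.105),R("cs",460,199,.105)
e=(b-a)[:2];n=np.array([-e[1],e[0]])/np.hypot(*e)
if n@(R("cs",410,90,.105)-a)[:2]<0:n=-n
sp=(a+b)[:2]/2-1.2e-3*n; sa=np.arctan2(n[1],n[0])
kc=R("ck",716,166,.024);p0,p1=R("ck",746,169,.024),R("ck",822,163,.024)
ka=np.arctan2(*(p1-p0)[1::-1])
# pointer by mask
im=cv2.cvtColor(np.load("ck.npz")["p"],cv2.COLOR_RGB2GRAY);ys,xs=np.nonzero(im[190:205,262:281]<90)
l=cv2.fitLine(np.c_[xs+262,ys+190].astype(np.float32),cv2.DIST_L2,0,.01,.01).ravel()
q0=ray(W("ck"),l[2:],.024);q1=ray(W("ck"),l[2:]+10*l[:2]*np.sign(l[0]),.024);ka2=np.arctan2(*(q1-q0)[1::-1])
if __name__=="__main__":
    print("half",half,"cap",cap,"line ang",np.degrees(np.arctan2(*(m1-m2)[1::-1])),"dist",np.linalg.norm((cap-half)[:2]),"slide ang",np.degrees(np.arctan2(*(half-cap)[1::-1])))
    print("sp",sp,"chord",np.hypot(*e),np.degrees(sa),"ring",R("cs",410,142,.087))
    print("knob",kc,np.degrees([ka,ka2]),len(xs),"ptr",p0,p1)
    print("half from spindle: expect 95.1mm", np.linalg.norm(half[:2]-sp))
E
python3 meas.py
```

```text
half [0.5075711  0.06877801 0.085     ] cap [0.52794558 0.04394423 0.1005    ] line ang 37.915442222918514 dist 0.03212220503037898 slide ang 129.36662606359923
sp [0.45242724 0.14707592] chord 0.014606845363596665 17.679526968902245 ring [0.45268572 0.14631178 0.087     ]
knob [0.39926537 0.37251437 0.024     ] [38.59586975 50.01798823] 50 ptr [0.40359847 0.37480184 0.024     ] [0.41325923 0.38251278 0.024     ]
half from spindle: expect 95.1mm 0.09576746592109776
```

```bash
python3 - <<'E'
from meas import *
im=cv2.cvtColor(np.load("ck.npz")["p"],cv2.COLOR_RGB2GRAY);print(im[195:205,262:284])
A=down(np.radians(-51.4))
command_gripper(.04,20)
movep([*cap[:2],.20],A);move_l([*cap[:2],.116],A,feed=.1,until_force=8)
s=sense();print(s["position"],s["wrist_force"])
command_gripper(.0,20);s=sense();print(s["finger_gap"],s["position"],s["wrist_force"])
move_l([*half[:2],.116],A,feed=.04);sleep(.2);s=sense();print(s["finger_gap"],s["position"],s["wrist_force"])
command_gripper(.04);move_l([*half[:2],.17],A)
movep([half[0],half[1],.16],A);sleep(.2);s,p,d=snap("wrist","cf2");print(s["time_s"],s["position"])
cv2.imwrite("pics/cf2z.png",cv2.resize(p[150:290,190:340,::-1],None,fx=4,fy=4,interpolation=cv2.INTER_CUBIC))
E
```

```text
[[131 131 132 134 133 133 134 135 134 134 131 130 131 131 131 122 121 118
  102 103 137 143]
 [132 132 132 134 134 135 135 134 133 133 131 130 130 130 129 124 120 117
  108 104 138 144]
 [132 131 129 131 134 134 133 117 111 110  94  90  91  93  82  77  72  85
  108 108 137 144]
 [132 129  93  77  73  72  71  60  59  57  48  44  47  46  38  36  35  73
  108  99 136 144]
 [134 130  73  39  29  30  28  30  29  29  33  32  34  35  39  39  41  75
  109  98 136 143]
 [133 129  73  42  46  47  49  59  62  63  75  79  79  82  96  98  92 107
  112 102 136 143]
 [134 131 107 102 120 126 126 126 126 125 126 124 124 125 127 126 116 116
  112 105 136 143]
 [133 133 127 128 134 136 134 136 135 134 135 130 130 132 130 129 118 116
  110 116 140 144]
 [134 130 132 132 134 134 135 135 134 134 132 130 132 130 131 126 118 115
  104 119 139 144]
 [133 132 130 131 133 134 133 134 134 132 133 131 130 130 129 121 117 115
  101 129 143 144]]
[0.52844878 0.04392268 0.11650646] [ 0.06174954 -0.51059366 -0.29093609]
0.010961983750562903 [0.52830502 0.04408325 0.11665888] [-0.39571329 -0.9945479   4.61262392]
0.011231890395080367 [0.50832841 0.06967235 0.11661453] [-0.22505342  0.46181692  6.53198803]
12.2083 [0.50755074 0.06868942 0.15983029]
```

View pics/cf2z.png

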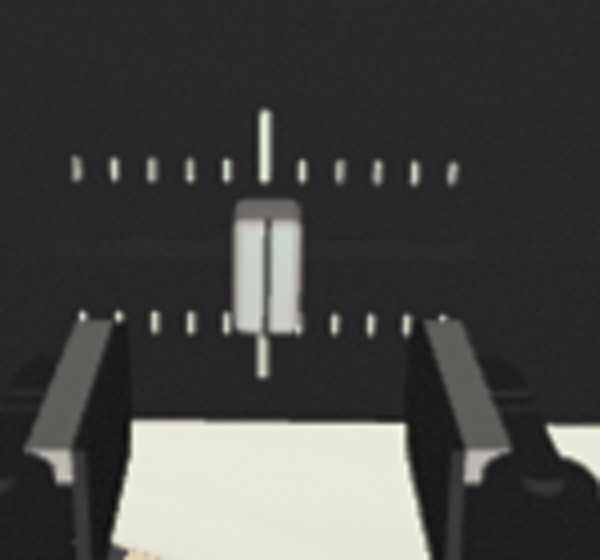

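The fader cap stands on the half-way mark, about 0.5 mm off. Next I centre the knob with two perpendicular squeezes, then use it to calibrate the wrist camera's bias.

```bash
python3 - <<'E'
from meas import *
u=ray(W("ck"),(265,199.16),.024);v=ray(W("ck"),(277,198.37),.024);print(np.degrees(np.arctan2(*(v-u)[1::-1])))
c=kc[:2].copy()
move_l([*half[:2],.2],feed=.3)
for al in(-56,34):
    A=down(np.radians(al));movep([*c,.12],A)
    command_gripper(.06,20)
    print("hit",move_l([*c,.031],A,feed=.12,until_force=8));command_gripper(0,20);sleep(.1)
    s=sense();print(al,s["finger_gap"],s["position"],s["wrist_force"],s["time_s"])
    y=A[:2,1];c=c+y*(y@(np.array(s["position"])[:2]-c));print(c)
    command_gripper(.06);move_l([*c,.12],A)
sleep(.2);s,p,d=snap("wrist","ck2");print(s["time_s"],s["position"])
P=pose("wrist",s);print(proj(P,[*c,.024]))
cv2.imwrite("pics/ck2z.png",cv2.resize(p[150:250,206:306,::-1],None,fx=5,fy=5,interpolation=cv2.INTER_CUBIC))
np.save("c.npy",c)
E
```

```text
37.82205269332038
hit False
-56 0.039530230334562856 [0.39894112 0.37372322 0.03197818] [-1.17141985  0.28862865  5.84724396] 15.4333
[0.39837313 0.37334011]
hit False
34 0.03908513488154052 [0.39869125 0.37369122 0.03198452] [-0.83893067 -0.57143278  6.15104149] 19.2417
[0.39875455 0.37359738]
20.5167 [0.39824517 0.37309105 0.11887473]
[256.79884432 203.02792884]
```

View pics/ck2z.png

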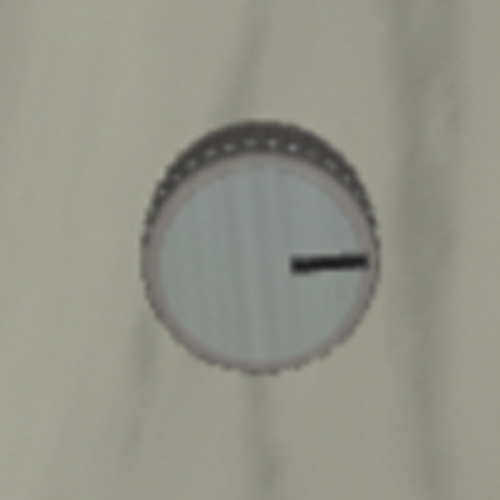

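The knob still points about 38°, and its centre shows at pixel (257.6,202.0) against a predicted (256.8,203.0). That is a bias of 0.6–0.8 mm, which I apply to the spindle estimate. Now I grasp and insert with a small search.

```bash
python3 - <<'E'
from h import *
c=np.load("c.npy");A=down(np.radians(34));B=down(np.radians(13.9));sp=np.array([.4515,.1467])
move_l([*c,.031],A,feed=.12);command_gripper(0,60);s=sense();g=np.array(s["position"]);print(g,s["finger_gap"])
h=g[2] # TCP height over knob underside
move_l([g[0],g[1],.18],A,feed=.25);print(sense()["finger_gap"])
movep([*sp,.19],B);move_l([*sp,.105+h+.005],B,feed=.1);sleep(.3)
s=sense();corr=sp-np.array(s["position"])[:2];f0=np.array(s["wrist_force"]);print("hover",s["position"],f0,s["time_s"],"corr",corr*1e3,np.degrees(np.arctan2(s["tcp_rot"][1][1],s["tcp_rot"][0][1])))
np.savez("ins.npz",h=h,sp=sp,corr=corr)
offs=[(0,0)]+[(.0012*np.cos(t),.0012*np.sin(t)) for t in np.arange(4)*np.pi/2]
for o in offs:
    q=sp+corr+o
    move_l([*q,.105+h+.002],B,feed=.05);hit=move_l([*q,.105+h-.008],B,feed=.03,until_force=8)
    s=sense();print(o,hit,"under-tip",s["position"][2]-h-.105,np.array(s["position"][:2])-sp,np.round(s["wrist_force"]-f0,1),np.round(s["ft_torque"],2),s["time_s"])
    if s["position"][2]-h<.105-.005:break
E
```

```text
[0.39924316 0.37411562 0.03226071] 0.0377753652218504
0.03761761951064879
hover [0.45179947 0.14682924 0.14276393] [ 0.38144312 -0.69972135 -1.12376727] 24.3833 corr [-0.29947432 -0.12924472] 13.901992440745248
(0, 0) False under-tip -0.0080281453063938 [0.00027549 0.0001509 ] [ 2.3  1.5 -2.4] [ 0.22 -0.58  0.  ] 25.1167
```

```bash
python3 - <<'E'
from h import *
z=np.load("ins.npz");h=float(z["h"]);q=z["sp"]+z["corr"];B=down(np.radians(13.9))
for t,fl in((-.0145,20),(-.0165,25),(-.0185,30),(-.0192,30)):
    hit=move_l([*q,.105+h+t],B,feed=.02,until_force=fl);sleep(.2);s=sense();print(t,hit,(s["position"][2]-h-.105)*1e3,np.round(s["wrist_force"],1),np.round(s["ft_torque"],2),s["finger_gap"],s["gripper_force"],s["time_s"])
    if hit:break
s,p,d=snap("wrist","fin");cv2.imwrite("pics/fin.png",cv2.resize(p[100:,60:450,::-1],None,fx=1.8,fy=1.8))
E
```

```text
-0.0145 False -14.26607810522812 [4.6 1.8 0.7] [ 0.39 -0.89 -0.06] 0.03779836664270341 60.46265232609585 25.7917
-0.0165 False -16.260725783650855 [3.4 1.8 2.1] [ 0.43 -1.03 -0.09] 0.03786904307282457 60.657765017822385 26.2417
-0.0185 False -18.189511781218332 [5.1 1.6 3.5] [ 0.36 -1.08  0.01] 0.03758260788597776 60.88182585546747 26.6917
-0.0192 False -18.629943955428345 [3.9 1.4 7.6] [ 0.37 -0.92 -0.02] 0.03781860484574748 61.47240049671382 27.1417
```

View pics/fin.png

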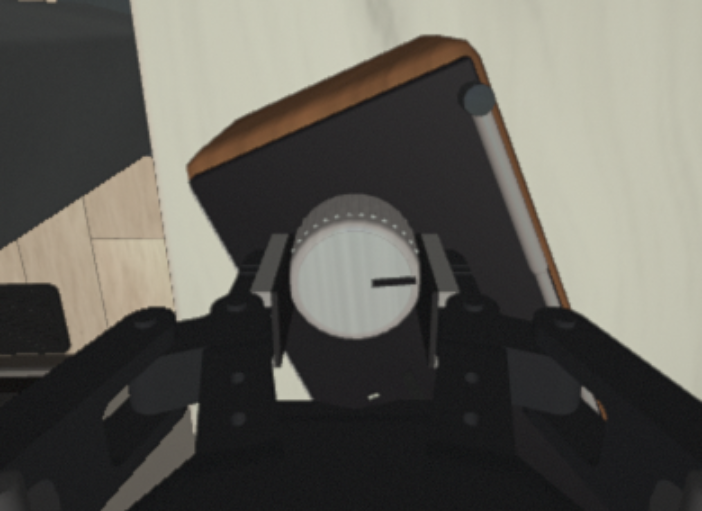

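The knob is seated: the pushing force matches the spring and then rises at the stop, and the pointer has not moved in the grip. I add a little more push and hand in.

```bash
python3 - <<'E'
from h import *
z=np.load("ins.npz");h=float(z["h"]);q=z["sp"]+z["corr"];B=down(np.radians(13.9))
move_l([*q,.105+h-.0205],B,feed=.02,until_force=25);sleep(.5);s=sense();print((s["position"][2]-h-.105)*1e3,np.round(s["wrist_force"],1),s["gripper_force"],s["time_s"])
if s["wrist_force"][2]>5: print(finish_job())
E
```

```text
-18.832466519457373 [ 1.   0.7 17.6] 62.54973974078894 27.9417
the job is handed in; nothing more can be done
None
```

I handed the job in at about 28 s, with no verdict returned. The fader is about 0.5 mm from the half-way mark, and the knob is on the spindle, held down against the stop at about 18 N with the gripper closed on it at 60 N.

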